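# Crack a hinged resin mould open with a bench jack and hold it

## Task

The upper half of the hinged mould has to be eased open so that packers can go in. Pull the dust cap off the little hydraulic jack and leave it on the table, stand the jack with its saddle centred under the pad of the mould's lift ear, let go of it, and pump the handle until the mould is open at least 10 mm along its front edge; finish with the handle held right down, because the jack weeps and lets the mould sink once the handle is released. Do not lift the mould by hand or disturb the other things on the table.

Things in the scene. Friction and masses are not known exactly. Their poses are not given: they have to be found in the camera images.
- jack: bench jack of grey metal, loose, about 1 kg: base plate 216 x 74 x 10 mm, ram cylinder at one end, pump handle at the other. Origin: underside, on the centre line; x points along the base toward the ram, z up; base from x = -95 to +121 mm. Ram axis at x = 95 mm, cylinder 52 mm across, 64 mm high. Handle pivot at x = -20, z = 56 mm; the handle swings in the jack's x-z plane
- jack_block (a point): middle of the jack's oil tank, the block to carry it by, at x = 12, z = 40 mm of the jack: 40 mm long (jack x), 36 mm wide (jack y), its top 60 mm above the jack's underside. Its sides are free; the base below them is 10 mm high, 16 mm within 28 mm of the centre line
- jack_saddle (a point): centre of the top face of the jack's saddle, a round steel disc 34 mm across and 10 mm thick on the ram; 84 mm above the jack's underside with the ram down; moves up with the ram
- jack_ram (a joint): height of the ram in m: 0 down (at the start), at most 0.038. A full stroke of the handle pumps it up by 11 to 13 mm, so the mould takes about three. Between strokes it stays up but, loaded, sinks by about 1 mm a second unless the handle is held down
- jack_handle (a joint): pump handle in rad: 0 fully up, 0.45 rad above level and pointing to the jack's -x (rest: a light spring brings it back there by itself); 0.6 fully down, 0.15 rad below level. Pressing it down at the grip takes 4 to 8 N idle, 9 to 16 N under load
- handle_grip (a point): middle of the handle's rubber grip, on the bar's axis, 85 mm from the pivot; bar 19 mm thick, its end 30 mm beyond this point. Press it down here from above. At rest 93 mm, fully down 43 mm above the jack's underside
- dust_cap: black ribbed plastic cap, 50 mm across, 27 mm high, pushed over the saddle with its open end down. Origin: centre of its open rim; z points to its closed top. At the start the rim is 68 mm and the top 95 mm above the table, the rim 4 mm above the cylinder's collar. A detent holds it: a straight, unhurried pull up of 2 to 5 N frees it; clear of the saddle after 17 mm
- mould: hinged two-part mould, fixed to the table: white halves 112 x 200 mm with a flange on plywood, plywood ribs on top, 112 mm high. Origin: on the table under the middle of the mould; x points from its front, where the lift ear is, to the hinges at its back; flange from x = -56 to +56 mm, y = -100 to +100 mm, parting line at z = 62 mm, hinge line at x = 64, z = 64 mm
- lift_pad (a point): centre of the underside of the lift pad, a steel disc 34 mm across, 96 mm above the table at the start, at x = -100 mm of the mould, under the lift ear: a steel bar 46 mm wide that stands out from the middle of the front, ends 22 mm beyond the pad's centre, its top 112 mm high, with a hexagon bolt in an inscribed ring over the pad. Free below; the jack's handle must point away from the mould
- mould_edge (a point): middle of the lower front edge of the mould's upper half, 62 mm above the table when shut; 10 mm open means that it stands 72 mm high, the pad then 14 mm higher than at the start. About 12 N upward at the pad lift the upper half
- sanding_block: cork sanding block, 60 x 100 x 30 mm, leave alone; origin under its middle, length along y
- spring_clamp_1: orange spring clamp lying flat, 52 x 110 x 19 mm, leave alone; origin under its middle
- hex_keys: red folding hex key set, 27 x 90 x 20 mm, lying in front of the mould, leave alone; origin under its middle, length along y
- hardener_bottle: white plastic bottle with a screw cap, 48 mm across, 115 mm high, beside the mould, leave alone; origin under its middle
- marker_black: black felt marker lying on the table, 18 mm thick, 133 mm long, leave alone; origin under its middle, length along y

How it is judged:
By the outcome, as a careful person would: the job done as asked, in the order asked, and still so for the second after the job is handed in, while the arm keeps its last pose, push and grip.
It also fails if it takes over 72 s, if anything falls off the work surface, if the arm or the gripper's body presses on something with over 40 N, if the wrist force passes 120 N, or if a joint passes its speed limit or range.

## Robot

A 6-joint arm with a two-finger parallel gripper is mounted at the origin on a cart in front of the work surface, level with it; the furniture and walls round the work are solid. World frame = base frame: x ahead of the robot, y to its left, z up, the work surface at z = 0. Lengths are in m, angles in degrees, forces in N, time in s.
With the tool pointing down it reaches from about 0.25 to 0.725 m from the base axis. Payload 9.7 kg.
Tool frame: the origin (TCP) lies at the very end of the fingers, on their centre line; the grasp point (between the pads) lies 19 mm behind it (bot.grip_point_offset is the z of the grasp point in the tool frame, in m); z points along the fingers, x is the direction in which the jaws open and shut, and the axes are right-handed (so a half turn about z gives the same grasp; the last joint's range is limited). The gripper opens to 85 mm and grips with 20 to 120 N. Pads are 22 mm wide; open, the fingers measure 114 mm over their backs; the gripper's body (76 mm by 85 mm) begins 54 mm behind the grasp point. The pads swing forward as they close: fully open they stand 13 mm farther back than shut.
Start: joints at [67.895, 4.979, 10.078, 95.1, 0, 90], TCP at [0.207, 0.51, 0.231] pointing down, gripper open.
Joint ranges: [-179.16, 179.16], [-48.56, 103.87], [-65.8, 70.77], [-126.05, 130.52], [-82.76, 87.17], [-180, 180]. Speed limits (degrees/s): [127.2, 127.2, 147.25, 180, 180, 180].

## Interface

Orientations are given as [roll, pitch, yaw] about the fixed x, y, z axes, in that order (R = Rz(yaw) Ry(pitch) Rx(roll)).
In Python, from workcell import get_obs, viewer, job_done, bot gives the robot as it stands.
- The arm moves only by the shell command python3 -m handwheel 'ROWS' [FORCE]. ROWS is JSON, a list of rows, each a list of 5 numbers: the closure, from 0 (fully open) to 1 (shut), then the shift along the world's x, y, z in m, then the turn about the world's z in degrees. A call has 1 to 5 rows; each row is the pose to reach, as a shift and turn from the pose measured when the call began; what a row does not reach only later rows make up. A row lasts 1/10 s, in which the tool goes at most 50 mm and 8.59 degrees, less where a joint would pass 70% of its speed; a pose out of reach is approached as far as the arm can. A call with a gripper value outside its range is refused whole. The fingers move at their own pace and stop on an object; FORCE is the grip in N (left out, the last holds). Time passes only in rows, so rows that repeat a pose let the fingers close. It gives the time, the measured TCP pose, the force and the opening at its end, in the units of the state.
- get_obs(): the state, without advancing time (a new reading comes with each control period).
- viewer.camera(name): name is "scene" or "top" or "wrist"; returns a dict with "color" (420x560x3 uint8, blue, green, red), "K" (3x3 intrinsics, pixels), "origin" and "orientation" of the camera in the world. Camera axes: x right, y down, z forward; pixel columns grow to the right and rows downward; lengths in m; the calibration is good to about 2 mm. The wrist camera is an equidistant fisheye: a pixel r from the principal point sees the ray r / f radians off the axis. A picture is of the moment at which its call begins. There is no depth.
- job_done(): hands the job in, once; it reports no verdict.
The state is a dict: "time": time; "q": joint angles; "qd": joint speeds; "joint_efforts": joint torques, N m; "ee_pos": TCP position; "tcp_rot": TCP orientation; "wrist_force": force on the tool from outside, world axes, zero at the start; "torque": the same for the moment, N m; "opening": finger opening in m.
Only numpy, scipy, OpenCV 4.12 (cv2) and the standard library are available. Lean on these libraries where they do the work, as an engineer would, in place of code of your own. Each camera call takes 0.05 s, during which the arm holds its last target.

## Working session

There is one attempt and no reset: what is moved stays moved. The work goes in short steps, Python scripts to look and compute and a shell command to move; the robot and the scene stay as the last step left them, time stands still between calls to the robot, and variables do not carry over. Pictures are saved under pics/ and viewed, and the job is handed in when it is done.

```bash
ls; mkdir -p pics
python3 - <<'E'
from workcell import get_obs, viewer, job_done, bot
import cv2
o=get_obs(); print(o)
for n in ["scene","top","wrist"]:
    c=viewer.camera(n); cv2.imwrite(f"pics/{n}0.png",c["color"]); print(n,c["K"],c["origin"],c["orientation"])
E
```

```text
pics
{'time': 0.0, 'q': array([6.78969496e+01, 5.00880954e+00, 1.00346253e+01, 9.50998707e+01,
       1.87905463e-03, 9.00010454e+01]), 'qd': array([-0.09866405, -0.06479301, -0.07204391, -0.08997692, -0.1583565 ,
        0.01272952]), 'joint_efforts': array([-5.91660646e-04, -5.20397151e+01,  4.64793348e+01,  1.64804823e-02,
        5.53463997e-05, -3.18955102e-06]), 'ee_pos': array([0.20685394, 0.50936687, 0.23060659]), 'tcp_rot': array([-1.79998122e+02,  7.40549825e-02,  6.78959042e+01]), 'wrist_force': array([-0.07829559, -0.77114059,  0.11515242]), 'torque': array([-0.0135825 ,  0.00920388,  0.05292541]), 'opening': 0.08548161209545278}
scene [[437.93649846   0.         283.57716694]
 [  0.         437.93649846 212.45475187]
 [  0.           0.           1.        ]] [ 0.00310307 -0.35919148  0.53901793] [-117.76549582    1.30545505  -38.94851397]
top [[447.56228276   0.         273.36071474]
 [  0.         447.56228276 203.47740199]
 [  0.           0.           1.        ]] [0.29429765 0.32116031 1.27223987] [-169.58020813   -1.71517393  -89.03153446]
wrist [[325.1922621    0.         285.55660369]
 [  0.         325.1922621  205.51405112]
 [  0.           0.           1.        ]] [0.14612883 0.5355687  0.37284621] [1.65050789e+02 1.17679936e-01 6.79239210e+01]
```

View pics/scene0.png

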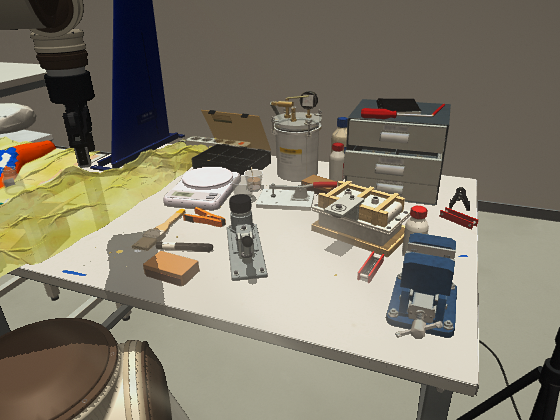

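View pics/top0.png

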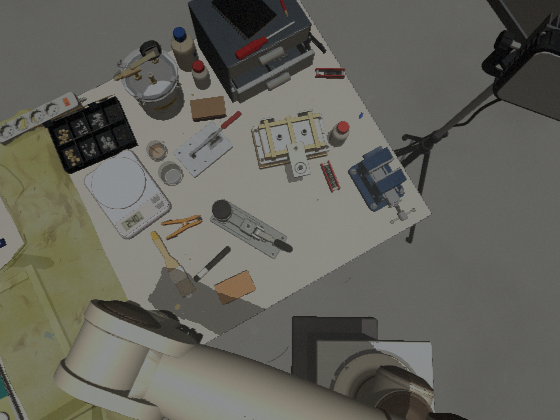

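View pics/wrist0.png

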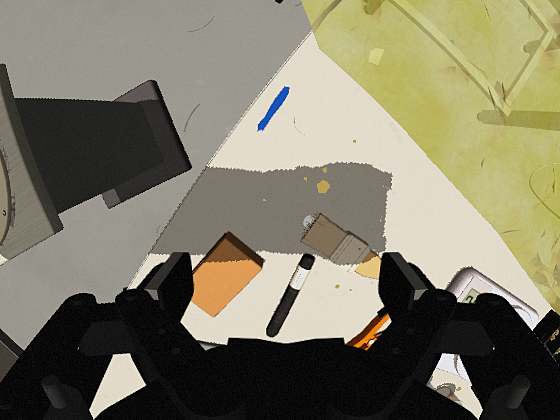

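```bash
cat > h.py <<'E'
import numpy as np, cv2
from scipy.spatial.transform import Rotation as R
from workcell import get_obs, viewer, bot
def ray(c,uv):
    K=c["K"]; d=np.linalg.inv(K)@np.array([uv[0],uv[1],1.]); return R.from_euler('xyz',c["orientation"],degrees=True).as_matrix()@d
def onz(c,uv,z):
    d=ray(c,uv); o=np.array(c["origin"]); return o+d*(z-o[2])/d[2]
def wray(c,uv):
    K=c["K"]; v=np.array([uv[0]-K[0,2],uv[1]-K[1,2]]); r=np.hypot(*v); th=r/K[0,0]
    d=np.array([*(v/max(r,1e-9)*np.sin(th)),np.cos(th)]); return R.from_euler('xyz',c["orientation"],degrees=True).as_matrix()@d
def wonz(c,uv,z):
    d=wray(c,uv); o=np.array(c["origin"]); return o+d*(z-o[2])/d[2]
def proj(c,p):
    m=R.from_euler('xyz',c["orientation"],degrees=True).as_matrix(); q=m.T@(np.array(p)-c["origin"]); q=c["K"]@q; return q[:2]/q[2]
def wproj(c,p):
    m=R.from_euler('xyz',c["orientation"],degrees=True).as_matrix(); q=m.T@(np.array(p)-c["origin"]); th=np.arctan2(np.hypot(q[0],q[1]),q[2]); u=q[:2]/np.hypot(q[0],q[1])
    return c["K"][:2,2]+u*th*c["K"][0,0]
def tri(c1,u1,c2,u2):
    d1=ray(c1,u1);d2=ray(c2,u2);o1=np.array(c1["origin"]);o2=np.array(c2["origin"])
    t=np.linalg.lstsq(np.c_[d1,-d2],o2-o1,rcond=None)[0]; a=o1+t[0]*d1;b=o2+t[1]*d2
    return (a+b)/2,np.linalg.norm(a-b)
def crop(c,x0,y0,w,h,s,name):
    im=c["color"][y0:y0+h,x0:x0+w]; cv2.imwrite("pics/"+name,cv2.resize(im,None,fx=s,fy=s,interpolation=cv2.INTER_CUBIC))
E
python3 - <<'E'
from h import *
t=viewer.camera("top"); crop(t,190,90,180,180,4.4 and 4,"topjm.png".replace(".png","1.png"))
crop(t,205,190,100,75,8,"topj1.png"); crop(t,245,100,110,75,7,"topm1.png")
s=viewer.camera("scene"); crop(s,215,180,65,105,5,"scj1.png"); crop(s,300,170,110,100,6,"scm1.png")
E
```

```text
(no output)
```

View pics/topj1.png

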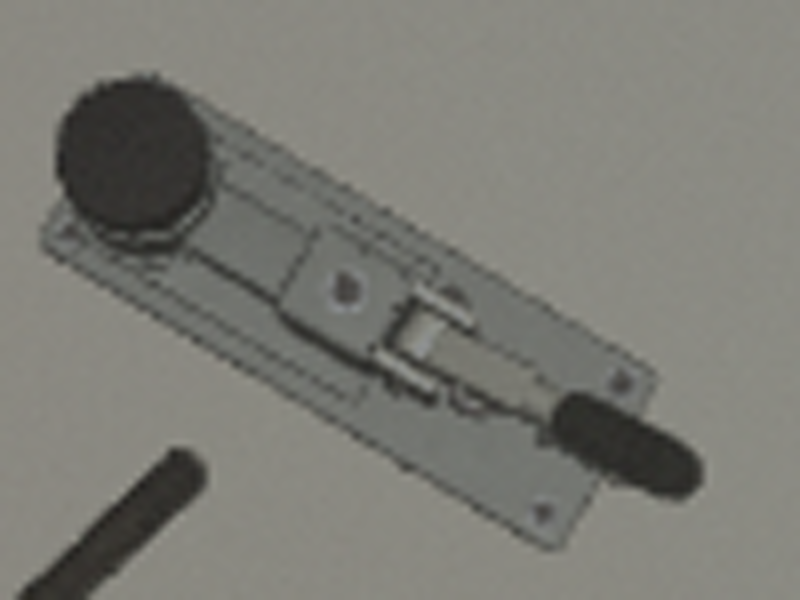

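View pics/topm1.png

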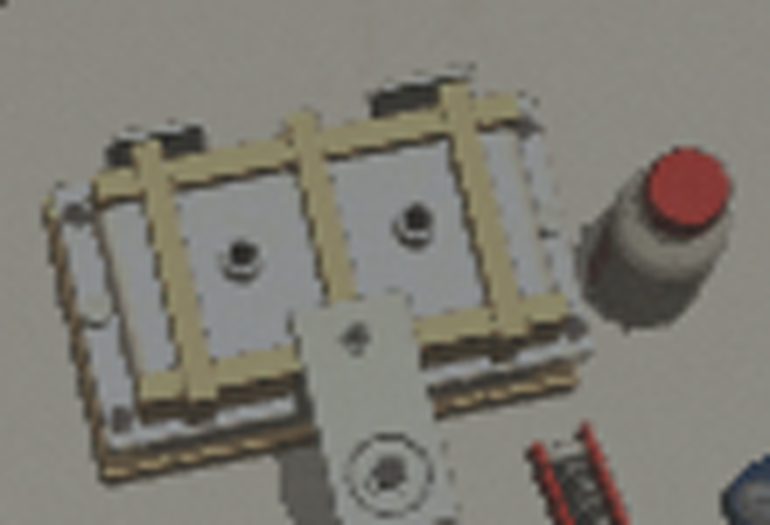

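View pics/scj1.png

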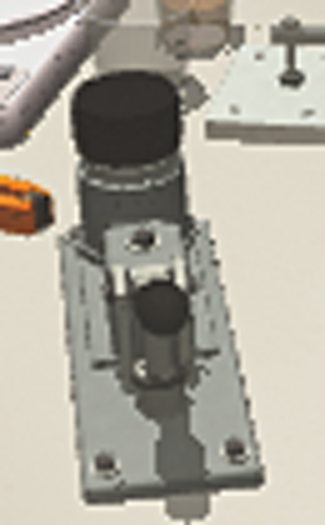

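View pics/scm1.png

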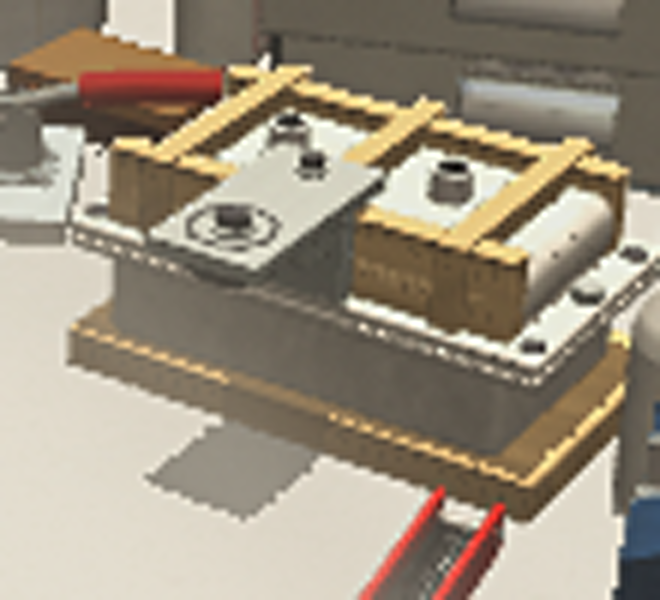

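The top crop (x8, offset 205,190) shows the cap top at about (134,155) and the base-plate corners at (45,235), (555,548) and (655,378). The mould crop (x7, offset 245,100) has the ring over the pad at (390,475). The scene crop (x6, offset 300,170) has the ring at (232,222).

```bash
cat > m.py <<'E'
from h import *
t=viewer.camera("top"); s=viewer.camera("scene")
J=lambda x,y:(205+(x+.5)/8-.5,190+(y+.5)/8-.5)
M=lambda x,y:(245+(x+.5)/7-.5,100+(y+.5)/7-.5)
SJ=lambda x,y:(215+(x+.5)/5-.5,180+(y+.5)/5-.5)
SM=lambda x,y:(300+(x+.5)/6-.5,170+(y+.5)/6-.5)
g=cv2.cvtColor(t["color"],cv2.COLOR_BGR2GRAY)[195:225,208:235]
mk=(g<80).astype(np.uint8); cs,_=cv2.findContours(mk,0,2); k=max(cs,key=cv2.contourArea); e=cv2.minEnclosingCircle(k); print("cap circ",e[0][0]+208,e[0][1]+195,e[1])
capuv=(e[0][0]+208,e[0][1]+195)
cap=onz(t,capuv,.095); print("cap",cap, "by hand",onz(t,J(134,155),.095))
print("tri cap",tri(t,capuv,s,SJ(126,92)))
a=onz(t,J(43,240),.010);b=onz(t,J(555,548),.010);c=onz(t,J(657,376),.010)
print("base corners",a,b,c,np.linalg.norm(a-b),np.linalg.norm(b-c))
d=a-b; print("yaw edge",np.degrees(np.arctan2(d[1],d[0])))
rear=(b+c)/2; d=cap-rear; print("yaw axis",np.degrees(np.arctan2(d[1],d[0])),"rear->ram (190)",np.hypot(d[0],d[1])*1e3)
d=c-b; print("yaw rear edge+90",np.degrees(np.arctan2(d[1],d[0]))+90)
blk=onz(t,J(347,288),.062); print("block bolt",blk)
print("ring",onz(t,M(390,475),.114), onz(s,SM(232,222),.114), tri(t,M(390,475),s,SM(232,222)))
# mould
f1=onz(t,M(335,470),.112)
# plywood ribs long: front rib top edge left/right ; back rib
p=onz(t,M(95,185),.112);q=onz(t,M(520,95),.112); d=p-q; print("back rib dir",np.degrees(np.arctan2(d[1],d[0]))-90, np.hypot(d[0],d[1]))
p=onz(t,M(140,380),.112);q=onz(t,M(570,300),.112); d=p-q; print("front rib",np.degrees(np.arctan2(d[1],d[0]))-90)
p=onz(t,M(385,305),.112); r=onz(t,M(390,475),.112)
a=onz(t,M(295,310),.112);b=onz(t,M(345,520),.112); d=a-b; print("ear edge L",np.degrees(np.arctan2(d[1],d[0])))
a=onz(t,M(405,295),.112);b=onz(t,M(455,520),.112); d=a-b; print("ear edge R",np.degrees(np.arctan2(d[1],d[0])))
a=onz(t,M(355,337),.116);b=onz(t,M(390,475),.116); d=a-b; print("bolts",np.degrees(np.arctan2(d[1],d[0])),np.hypot(d[0],d[1]))
p=onz(t,M(105,480),.012);q=onz(t,M(575,392),.012);d=p-q; print("plywood base front",np.degrees(np.arctan2(d[1],d[0]))-90,np.hypot(d[0],d[1]),p,q)
E
python3 m.py
python3 - <<'E'
from h import *
t=viewer.camera("top"); crop(t,275,140,75,60,10,"tope1.png"); crop(t,150,150,200,150,4,"topw1.png")
E
```

```text
cap circ 224.2317066192627 213.2317066192627 14.53886604309082
cap [0.48217962 0.41964921 0.095     ] by hand [0.49357355 0.42781551 0.095     ]
tri cap (array([0.48422219, 0.417498  , 0.10113903]), np.float64(0.006841267645727625))
base corners [0.47668252 0.46653177 0.01      ] [0.37144661 0.28304267 0.01      ] [0.43268442 0.24792169 0.01      ] 0.211525048210985 0.07059428851266038
yaw edge 60.16457357223296
yaw axis 62.54100261283675 rear->ram (190) 173.7404497817169
yaw rear edge+90 60.16495349472808
block bolt [0.45488221 0.35685352 0.062     ]
ring [0.60766216 0.21964874 0.114     ] [0.60723659 0.21877064 0.114     ] (array([0.60789457, 0.21953671, 0.11345571]), np.float64(0.00020618132214274683))
back rib dir 14.131894776062381 0.17097230691357831
front rib 12.403558485233305
ear edge L 13.585067199113125
ear edge R 12.39777761507892
bolts 14.23941982513342 0.05620265918923938
plywood base front 12.359169094506584 0.20054579690369453 [0.63016299 0.32915931 0.012     ] [0.67308766 0.13326115 0.012     ]
```

View pics/tope1.png

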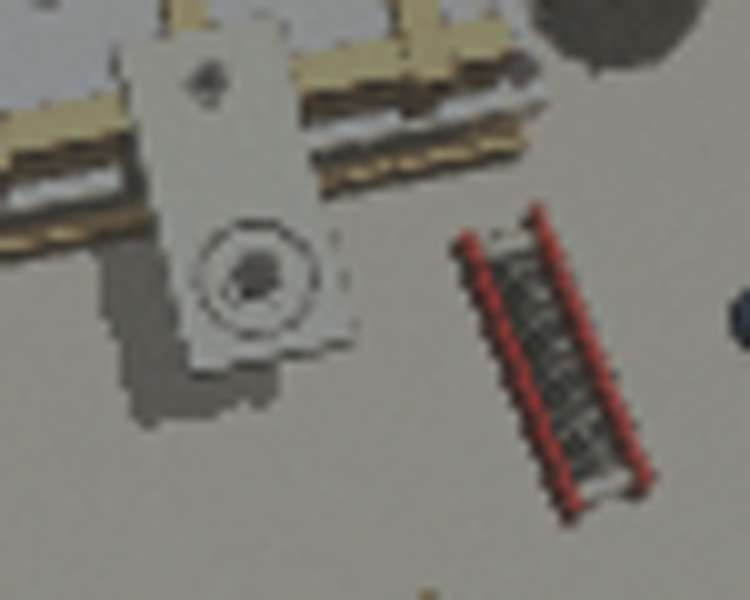

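View pics/topw1.png

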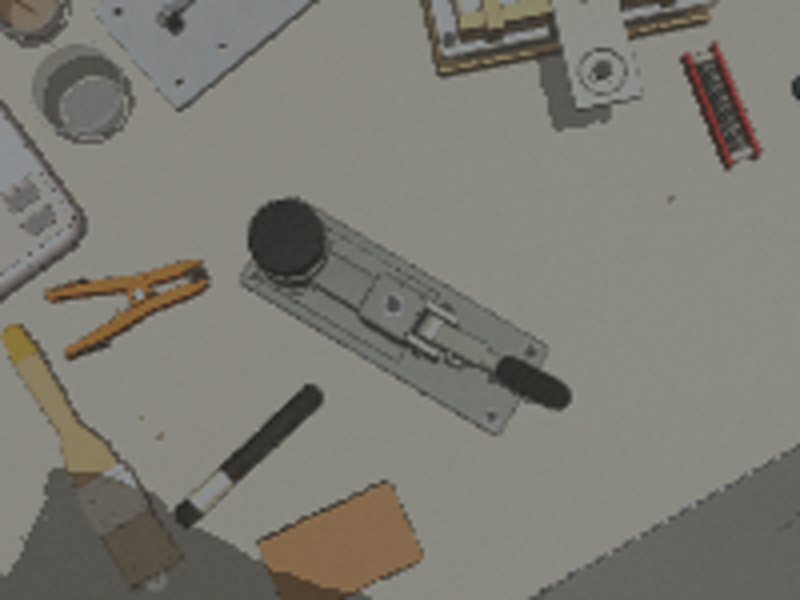

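Run:
```python
from h import *
J=lambda x,y:(205+(x+.5)/8-.5,190+(y+.5)/8-.5)
SJ=lambda x,y:(215+(x+.5)/5-.5,180+(y+.5)/5-.5)
t=viewer.camera("top"); s=viewer.camera("scene")
g=cv2.cvtColor(t["color"],cv2.COLOR_BGR2GRAY)[190:265,205:305]
mk=(cv2.resize(g,None,fx=8,fy=8,interpolation=cv2.INTER_CUBIC)<70).astype(np.uint8)
cs,_=cv2.findContours(mk,0,2)
for k in sorted(cs,key=cv2.contourArea)[-4:]:
    print("blob",cv2.contourArea(k),cv2.minEnclosingCircle(k),cv2.boundingRect(k))
print("cap hand",onz(t,J(133,155),.095))
for y in (92,95,100): print("cap scene",onz(s,SJ(126,y),.095),tri(t,J(133,155),s,SJ(126,y)))
print("handle end grip",onz(t,J(690,485),.100))
print(s["color"][180:190,230:250].mean())
for uv in [(262,182),(262,195),(330,177),(270,185)]: print(uv,onz(t,uv,0.0))
```

```text
blob 1593.5 ((357.0, 358.5), 88.43792724609375) (280, 314, 156, 91)
blob 8739.0 ((619.5, 455.0), 83.34426879882812) (540, 393, 160, 105)
blob 8789.5 ((110.5, 532.5), 112.30548858642578) (20, 450, 184, 150)
blob 20025.0 ((136.0, 169.5), 91.84915924072266) (57, 79, 156, 178)
cap hand [0.49356625 0.42814694 0.095     ]
cap scene [0.49435326 0.42729895 0.095     ] (array([0.49409379, 0.4279098 , 0.09474844]), np.float64(0.001094513135448051))
cap scene [0.49255501 0.42462157 0.095     ] (array([0.49425716, 0.42812418, 0.09308674]), np.float64(0.0008282815246387389))
cap scene [0.48958008 0.42019224 0.095     ] (array([0.49453003, 0.42848221, 0.09031023]), np.float64(0.00038340352482234426))
handle end grip [0.38726584 0.24192386 0.1       ]
140.22666666666666
(262, 182) [0.59187258 0.32122518 0.        ]
(262, 195) [0.55321673 0.32039425 0.        ]
(330, 177) [0.61169031 0.12210101 0.        ]
(270, 185) [0.58346704 0.29774228 0.        ]
```

```bash
python3 -m handwheel '[[0,0.025,-0.005,0,8],[0,0.06,-0.015,0,16],[0,0.095,-0.025,0,24],[0,0.13,-0.035,0,32],[0,0.16,-0.045,0,40]]' 20; python3 -c "
from h import *
o=get_obs();print(o['q'],o['tcp_rot'])"
```

```text
time: 1.0
ee_pos: [0.3685, 0.4639, 0.2312]
tcp_rot: [180.0, 0.0, 108.2]
wrist_force: [-0.1, -0.4, 0.3]
opening: 0.0854
[ 5.15402262e+01  1.09718915e+01  1.67377634e+01  9.57647717e+01
 -6.85814533e-03  3.33320063e+01] [1.79995312e+02 5.12541493e-03 1.08208220e+02]
```

```bash
python3 -m handwheel '[[0,0.03,-0.01,0,8.5],[0,0.06,-0.02,-0.01,17],[0,0.09,-0.03,-0.03,25.5],[0,0.115,-0.034,-0.05,34],[0,0.1255,-0.036,-0.06,42.3]]'
python3 - <<'E'
from h import *
o=get_obs();print(o['ee_pos'],o['tcp_rot'])
w=viewer.camera("wrist"); cv2.imwrite("pics/w1.png",w["color"]); print(w["origin"],w["orientation"])
for p in [(0.494,0.428,0.095),(0.455,0.357,.062),(.6077,.2195,.113)]: print(wproj(w,p))
E
```

```text
time: 1.5
ee_pos: [0.4957, 0.4267, 0.1686]
tcp_rot: [-179.9, -0.0, 150.8]
wrist_force: [-0.2, -0.6, -0.7]
opening: 0.0851
[0.49572658 0.42666938 0.16864454] [-1.79875331e+02 -2.52538876e-02  1.50755302e+02]
[0.46380959 0.3711163  0.31096752] [ 1.65143910e+02 -1.09921069e-01  1.50783619e+02]
[287.00189922 215.41173754]
[285.98233887  99.51892866]
[24.60215915 61.08363349]
```

View pics/w1.png

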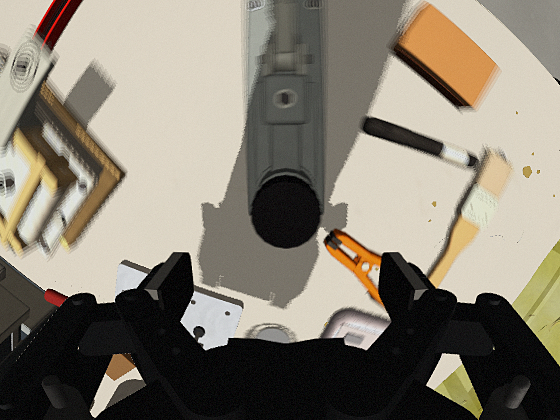

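```bash
python3 -m handwheel '[[0,-0.002,0.001,-0.03,0],[0,-0.002,0.001,-0.065,0],[0,-0.002,0.001,-0.09,0],[0,-0.002,0.001,-0.098,0],[0,-0.002,0.001,-0.098,0]]'; python3 -m handwheel '[[0.3,0,0,0,0],[0.5,0,0,0,0],[0.6,0,0,0,0],[0.6,0,0,0,0],[0.6,0,0,0,0]]' 25
python3 - <<'E'
from h import *
o=get_obs();print(o['ee_pos'],o['wrist_force'],o['opening'])
w=viewer.camera("wrist"); cv2.imwrite("pics/w2.png",w["color"])
E
```

```text
time: 2.05
ee_pos: [0.4933, 0.4272, 0.0688]
tcp_rot: [-179.7, -0.1, 151.2]
wrist_force: [-0.6, 0.2, 0.4]
opening: 0.0856
time: 2.55
ee_pos: [0.4939, 0.4278, 0.0706]
tcp_rot: [-179.9, -0.0, 151.2]
wrist_force: [-0.6, -0.2, 6.5]
opening: 0.0494
[0.49391419 0.42775853 0.07062605] [-0.60733961 -0.24396357  6.47179502] 0.04936723645391024
```

View pics/w2.png

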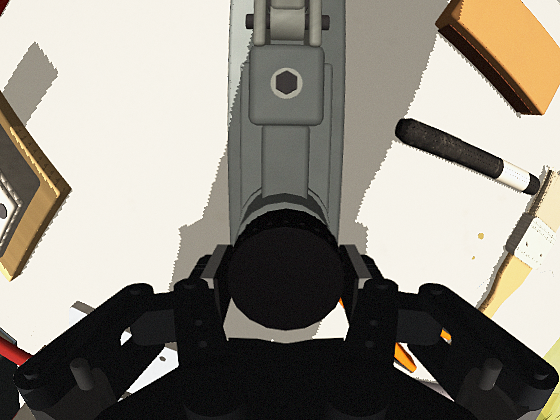

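The fingers are shut on the cap (opening 49.4 mm), and the block bolt at (286,82) sits straight above the cap, so the jack is in line with the tool. Next is a slow straight pull.

```bash
python3 -m handwheel '[[0.6,0,0,0.002,0],[0.6,0,0,0.005,0],[0.6,0,0,0.008,0],[0.6,0,0,0.011,0],[0.6,0,0,0.014,0]]' 35;python3 -m handwheel '[[0.6,0,0,0.004,0],[0.6,0,0,0.009,0],[0.6,0,0,0.018,0],[0.6,0,0,0.03,0],[0.6,0,0,0.04,0]]';  python3 - <<'E'
from h import *
o=get_obs();print(o['ee_pos'],o['wrist_force'],o['opening'])
w=viewer.camera("wrist"); cv2.imwrite("pics/w3.png",w["color"])
s=viewer.camera("scene"); crop(s,190,140,130,160,4,"s3.png")
E
```

```text
time: 3.1
ee_pos: [0.494, 0.4279, 0.085]
tcp_rot: [-179.9, -0.0, 151.2]
wrist_force: [0.2, 0.6, -0.7]
opening: 0.0493
time: 3.6
ee_pos: [0.4941, 0.4281, 0.1266]
tcp_rot: [-179.9, -0.0, 151.2]
wrist_force: [0.3, -0.2, -1.0]
opening: 0.0488
[0.4941424  0.42806457 0.12664792] [ 0.28051215 -0.18185327 -0.98233059] 0.04883131152860314
```

View pics/s3.png

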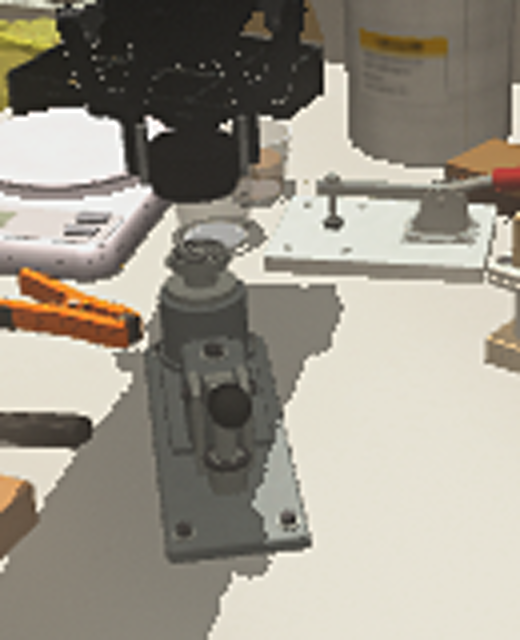

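View pics/w3.png

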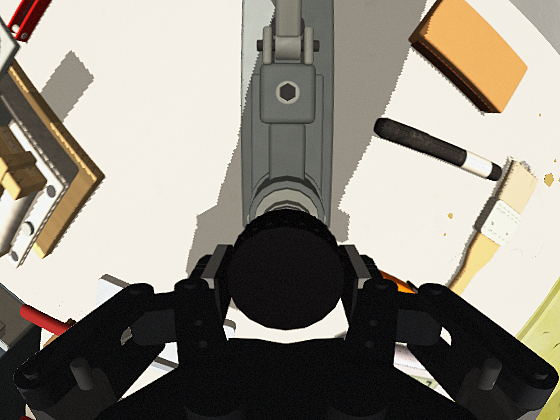

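```bash
python3 -m handwheel '[[0.6,0.012,-0.02,0.004,0],[0.6,0.03,-0.048,0,0],[0.6,0.047,-0.075,-0.02,0],[0.6,0.058,-0.093,-0.045,0],[0.6,0.061,-0.098,-0.07,0]]';python3 -m handwheel '[[0.6,0,0,-0.02,0],[0.6,0,0,-0.035,0],[0.6,0,0,-0.043,0],[0.6,0,0,-0.047,0],[0.6,0,0,-0.049,0]]'; python3 -c "
from h import *
o=get_obs();print(o['ee_pos'],o['wrist_force'],o['opening'])"
```

```text
time: 4.2
ee_pos: [0.5569, 0.3285, 0.0568]
tcp_rot: [179.9, 0.1, 151.1]
wrist_force: [0.5, 0.6, -0.5]
opening: 0.0489
time: 4.7
ee_pos: [0.557, 0.329, 0.0081]
tcp_rot: [179.9, 0.1, 151.1]
wrist_force: [-0.2, 1.0, -0.9]
opening: 0.0488
[0.55697982 0.32897048 0.00811418] [-0.15299094  1.01850454 -0.92705236] 0.04884533009683444
```

```bash
python3 -m handwheel '[[0.6,0,0,-0.002,0],[0.6,0,0,-0.003,0],[0.6,0,0,-0.004,0],[0.6,0,0,-0.005,0],[0.6,0,0,-0.005,0]]';  python3 -c "
from h import *
o=get_obs();print(o['ee_pos'],o['wrist_force'],o['opening'])"
```

```text
time: 5.2
ee_pos: [0.5572, 0.3291, 0.0034]
tcp_rot: [179.9, 0.1, 151.1]
wrist_force: [0.7, 1.4, 0.3]
opening: 0.0492
[0.55715975 0.32908074 0.00343274] [0.72911507 1.42243804 0.3093197 ] 0.04919835149250178
```

```bash
python3 -m handwheel '[[0.45,0,0,0,0],[0.3,0,0,0,0],[0.2,0,0,0,0],[0.2,0,0,0,0],[0.2,0,0,0.005,0]]';  python3 -m handwheel '[[0.2,0,0,0.02,0],[0.2,0,0,0.05,0],[0.2,0,0,0.085,0],[0.1,-0.02,0.005,0.115,0],[0.1,-0.05,0.015,0.13,0]]'
python3 - <<'E'
from h import *
o=get_obs();print(o['ee_pos'],o['wrist_force'],o['opening'])
w=viewer.camera("wrist"); cv2.imwrite("pics/w4.png",w["color"]);t=viewer.camera("top"); crop(t,150,150,200,150,4,"t4.png")
s=viewer.camera("scene"); crop(s,210,170,200,150,4,"s4.png")
print([wproj(w,p) for p in [(.494,.428,.084),(.455,.357,.062),(.557,.329,.027)]], w["orientation"])
E
```

```text
time: 5.7
ee_pos: [0.5567, 0.3288, 0.0078]
tcp_rot: [179.9, 0.1, 151.1]
wrist_force: [-0.8, 0.2, 0.3]
opening: 0.068
time: 6.2
ee_pos: [0.5078, 0.3439, 0.1412]
tcp_rot: [179.7, 0.2, 151.0]
wrist_force: [-0.7, 0.2, 0.3]
opening: 0.0769
[0.50783701 0.34386705 0.1411715 ] [-0.71044638  0.15241533  0.3244095 ] 0.07689700832423634
[array([356.46118017, 307.80904918]), array([358.48398026, 192.89341911]), array([224.18421997, 212.59903221])] [1.64769571e+02 9.48976886e-02 1.51003838e+02]
```

View pics/s4.png

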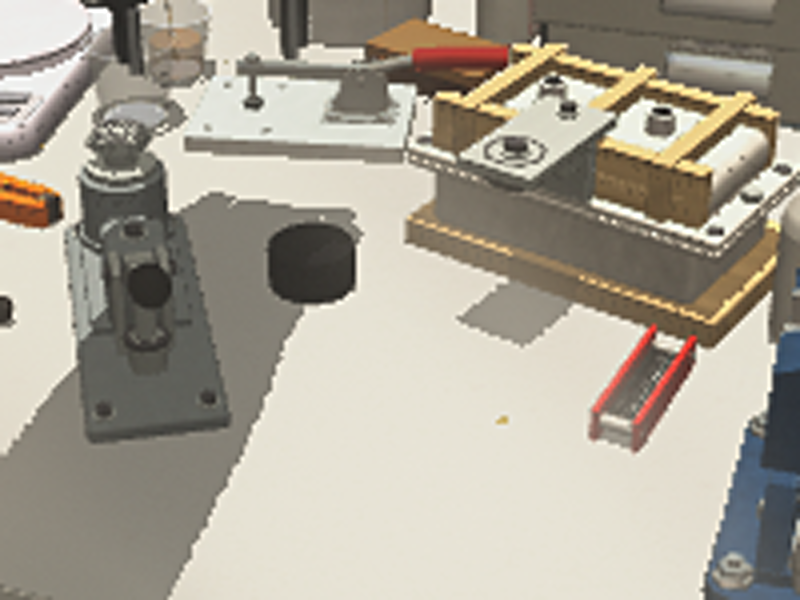

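View pics/w4.png

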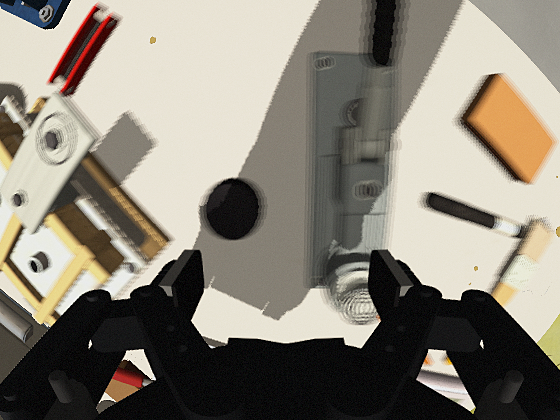

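View pics/t4.png

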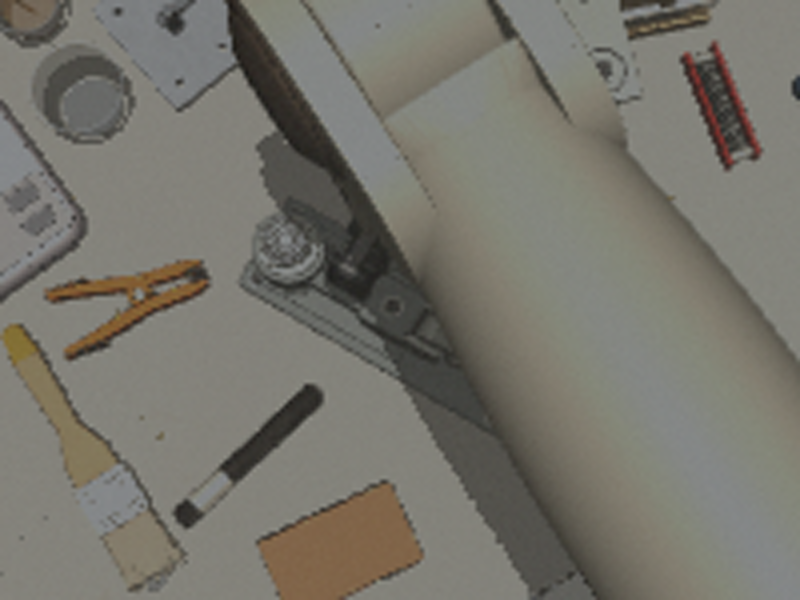

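```bash
python3 -m handwheel '[[0,-0.02,0.005,0,0],[0,-0.045,0.01,0,0],[0,-0.054,0.012,0,0],[0,-0.054,0.012,0,0],[0,-0.054,0.012,0,0]]'
python3 - <<'E'
from h import *
o=get_obs();print(o['ee_pos'],o['tcp_rot'],o['opening'])
w=viewer.camera("wrist"); cv2.imwrite("pics/w5.png",w["color"])
print([wproj(w,p) for p in [(.494,.428,.084),(.454,.3562,.060)]], w["orientation"])
E
```

```text
time: 6.85
ee_pos: [0.453, 0.3566, 0.1399]
tcp_rot: [179.8, 0.2, 151.2]
wrist_force: [0.1, -0.8, -0.6]
opening: 0.0857
[0.45298934 0.35661353 0.13987685] [1.79781427e+02 1.65039701e-01 1.51172052e+02] 0.08568730654736265
[array([282.21401226, 327.34432728]), array([282.77511134, 212.03018944])] [1.64803530e+02 8.03825612e-02 1.51201960e+02]
```

View pics/w5.png

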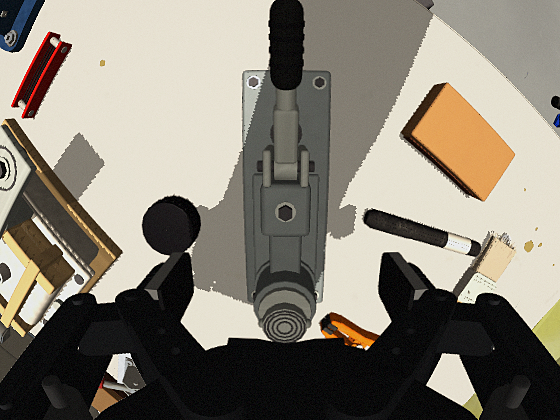

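```bash
python3 -m handwheel '[[0,0,0,-0.03,0],[0,0,0,-0.07,0],[0,0,0,-0.1,0],[0,0,0,-0.115,0],[0,0,0,-0.117,0]]'; python3 -m handwheel '[[0.4,0,0,0,0],[0.6,0,0,0,0],[0.8,0,0,0,0],[0.8,0,0,0,0],[0.8,0,0,0,0]]' 60;python3 - <<'E'
from h import *
o=get_obs();print(o['ee_pos'],o['tcp_rot'],o['opening'],o['torque'])
w=viewer.camera("wrist"); cv2.imwrite("pics/w6.png",w["color"])
E
```

```text
time: 7.4
ee_pos: [0.4528, 0.3556, 0.0208]
tcp_rot: [180.0, 0.1, 151.1]
wrist_force: [0.3, -0.1, 0.8]
opening: 0.0857
time: 7.9
ee_pos: [0.4535, 0.3561, 0.0223]
tcp_rot: [179.8, 0.2, 151.1]
wrist_force: [-0.0, -0.8, 6.2]
opening: 0.0358
[0.45352498 0.3561188  0.02231677] [1.79838409e+02 1.51074631e-01 1.51112764e+02] 0.03582736244132879 [-0.15952583  0.04939161 -0.0569252 ]
```

View pics/w6.png

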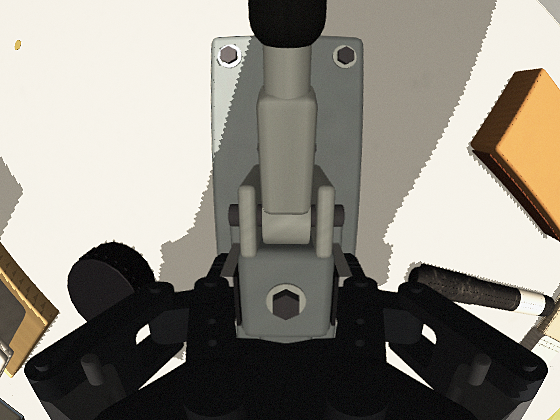

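```bash
python3 -m handwheel '[[0.8,0,0,0.004,0],[0.8,0,0,0.012,0],[0.8,0,0,0.025,0],[0.8,0,0,0.04,0],[0.8,0,0,0.05,0]]' 70;python3 - <<'E'
from h import *
o=get_obs();print(o['tcp_rot'],o['opening'],o['torque'])
s=viewer.camera("scene"); crop(s,190,120,200,150,4,"s7.png")
E
```

```text
time: 8.45
ee_pos: [0.4539, 0.3564, 0.0744]
tcp_rot: [179.8, 0.2, 151.1]
wrist_force: [1.1, 0.2, -9.3]
opening: 0.0352
[179.755222     0.18699756 151.11172896] 0.03515479046460015 [-0.20975357  0.08982228  0.04198037]
```

View pics/s7.png

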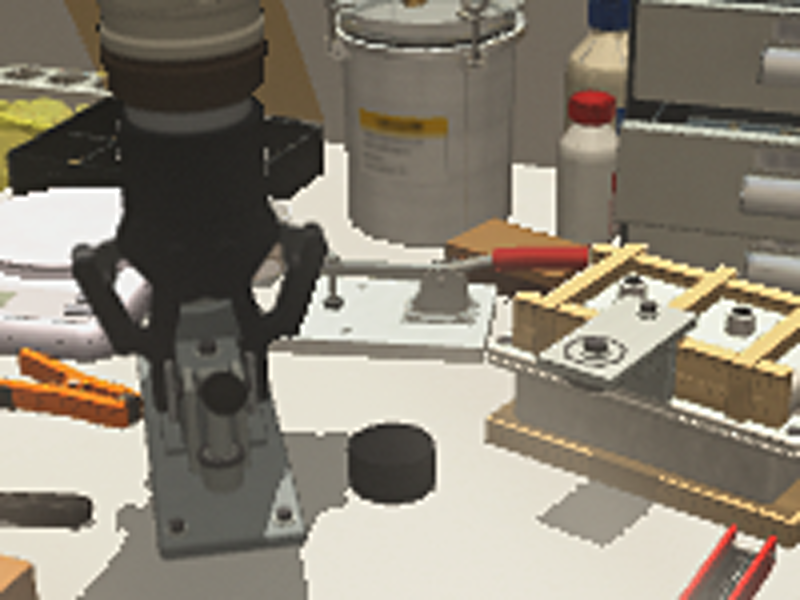

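Jack lifted and level (weight 9.3 N); the cap is standing on the table at (390,462) in the crop. Moving to the staging pose in front of the ear.

```bash
python3 -m handwheel '[[0.8,-0.002,-0.012,0.005,-3],[0.8,-0.006,-0.035,0.008,-9],[0.8,-0.01,-0.06,0.008,-15],[0.8,-0.013,-0.085,0.008,-21],[0.8,-0.016,-0.11,0.008,-27]]'; python3 -m handwheel '[[0.8,-0.003,-0.02,0,-6],[0.8,-0.006,-0.04,0,-12],[0.8,-0.008,-0.058,0,-17],[0.8,-0.009,-0.067,-0.005,-20.5],[0.8,-0.009,-0.069,-0.012,-21]]';python3 - <<'E'
from h import *
o=get_obs();print(o['ee_pos'],o['tcp_rot'],o['opening'],o['torque'])
E
```

```text
time: 9.0
ee_pos: [0.4383, 0.246, 0.0842]
tcp_rot: [179.6, 0.2, 123.9]
wrist_force: [-0.6, -0.4, -10.1]
opening: 0.0356
time: 9.5
ee_pos: [0.4295, 0.1764, 0.0728]
tcp_rot: [179.5, 0.2, 102.7]
wrist_force: [-0.8, 0.6, -9.7]
opening: 0.0347
[0.42948639 0.17636166 0.07277914] [179.54218779   0.22461754 102.74620165] 0.03470747087746253 [-0.04460739  0.30411874  0.02173265]
```

```bash
python3 -m handwheel '[[0.8,0,0.001,-0.01,0.3],[0.8,0,0.0015,-0.025,0.3],[0.8,0,0.002,-0.038,0.3],[0.8,0,0.002,-0.045,0.3],[0.8,0,0.002,-0.046,0.3]]';python3 - <<'E'
from h import *
o=get_obs();print(o['ee_pos'],o['tcp_rot'],o['opening'],o['torque'])
w=viewer.camera("wrist"); cv2.imwrite("pics/w8.png",w["color"]);t=viewer.camera("top"); crop(t,240,130,130,130,5,"t8.png")
s=viewer.camera("scene"); crop(s,250,170,160,120,5,"s8.png")
E
```

```text
time: 10.0
ee_pos: [0.4287, 0.1784, 0.0254]
tcp_rot: [179.7, 0.2, 103.1]
wrist_force: [-0.3, 0.8, -9.7]
opening: 0.0356
[0.42869519 0.17837315 0.02541857] [179.66857695   0.24330502 103.10946133] 0.035621636901338204 [-0.06136878  0.26932165  0.01705474]
```

View pics/s8.png

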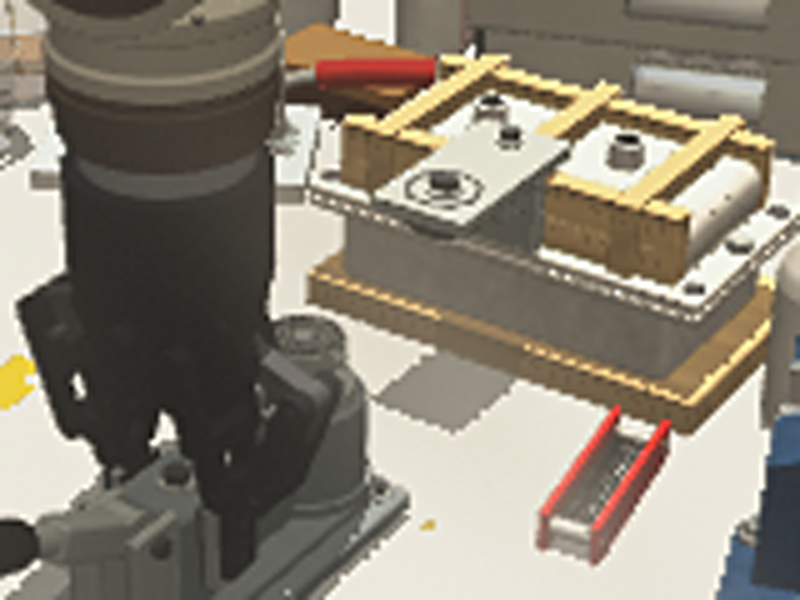

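View pics/w8.png

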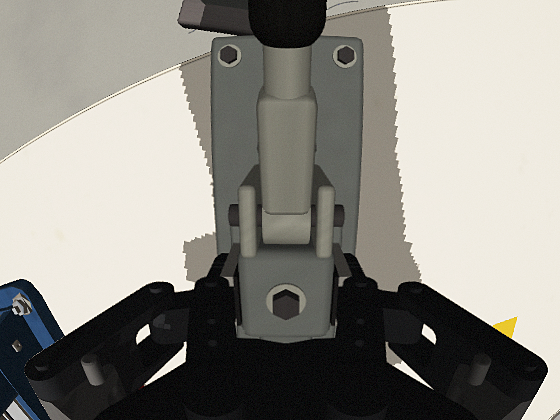

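View pics/t8.png

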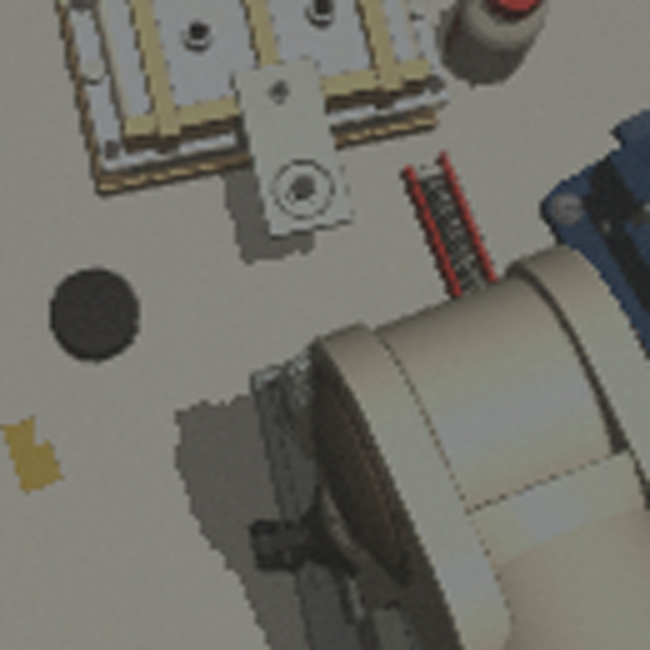

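Run:
```python
from h import *
s=viewer.camera("scene"); crop(s,292,222,50,50,14,"s9.png")
d=np.array([np.cos(np.radians(13.1)),np.sin(np.radians(13.1)),0])
tcp=np.array([.4287,.1784,0])
for L in (.0815,.083,.0845):
  p=tcp+L*d; p[2]=.087; print(L,p,(proj(s,p)-[292,222]+.5)*14-.5)
a=np.linspace(0,6.283,60); p=tcp+.083*d; p[2]=.087
P=np.array([proj(s,p+.017*np.array([np.cos(x),np.sin(x),0])) for x in a]); P=(P-[292,222]+.5)*14-.5; print(P.min(0),P.max(0))
```

```text
0.0815 [0.50807904 0.19687208 0.087     ] [263.75808354 221.36658371]
0.083 [0.50954001 0.19721206 0.087     ] [269.77811541 216.96064949]
0.0845 [0.51100097 0.19755204 0.087     ] [275.78389178 212.56514857]
[150.54189422 156.5227654 ] [389.32482675 279.4280482 ]
```

View pics/s9.png

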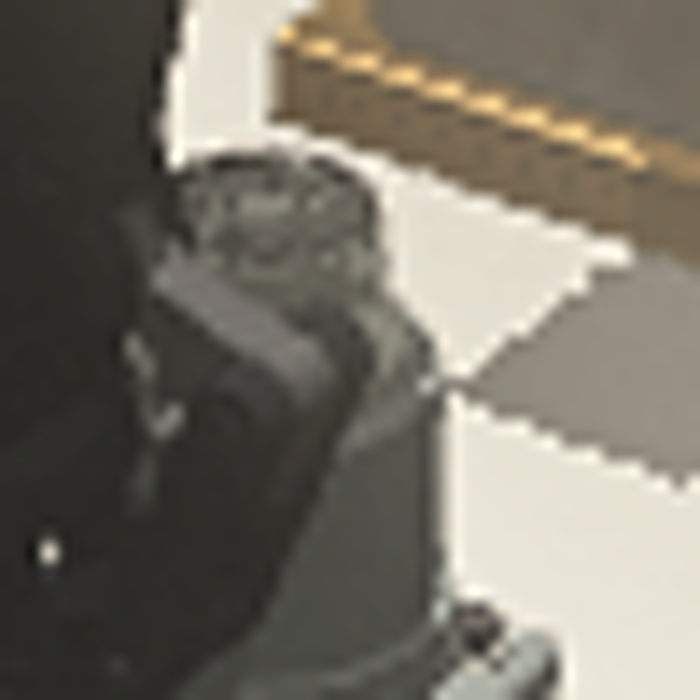

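```bash
python3 -m handwheel '[[0.8,0.008,0.0018,0,0],[0.8,0.02,0.0044,0,0],[0.8,0.035,0.0077,0,0],[0.8,0.05,0.011,0,0],[0.8,0.06,0.0132,0,0]]';python3 -m handwheel '[[0.8,0.01,0.0022,0,0],[0.8,0.02,0.0044,0,0],[0.8,0.03,0.0066,0,0],[0.8,0.036,0.008,0,0],[0.8,0.038,0.0084,0,0]]';python3 - <<'E'
from h import *
o=get_obs();print(o['ee_pos'],o['tcp_rot'],o['opening'],o['torque'])
s=viewer.camera("scene"); crop(s,290,170,110,90,7,"s10.png")
t=viewer.camera("top"); crop(t,250,130,100,100,7,"t10.png")
E
```

```text
time: 10.7
ee_pos: [0.4919, 0.1922, 0.0275]
tcp_rot: [179.4, 0.2, 103.1]
wrist_force: [-0.4, 0.5, -9.6]
opening: 0.0353
time: 11.2
ee_pos: [0.5304, 0.2008, 0.0274]
tcp_rot: [179.4, 0.2, 103.0]
wrist_force: [0.3, 0.1, -10.2]
opening: 0.0353
[0.53044402 0.20075212 0.02743024] [179.42635977   0.2078815  103.04629756] 0.03527655948704058 [-0.05459027  0.32374944  0.00203663]
```

View pics/s10.png

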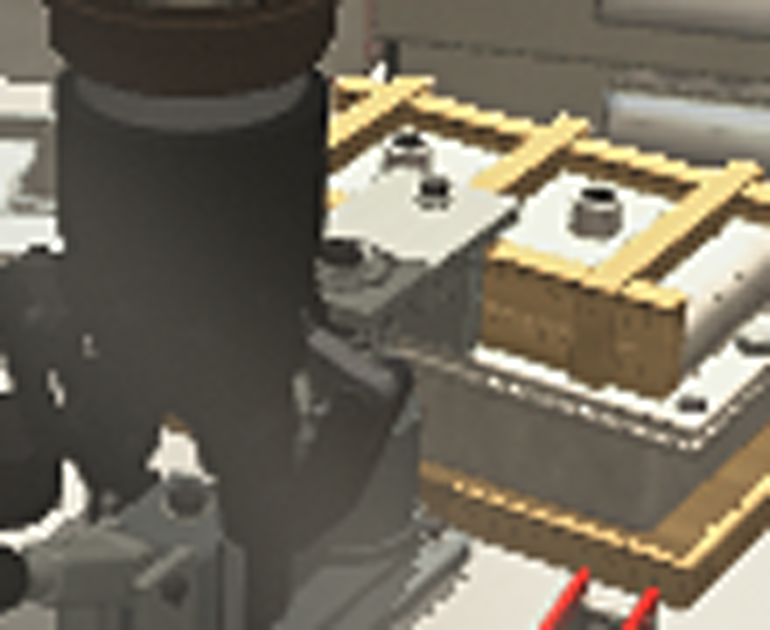

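View pics/t10.png

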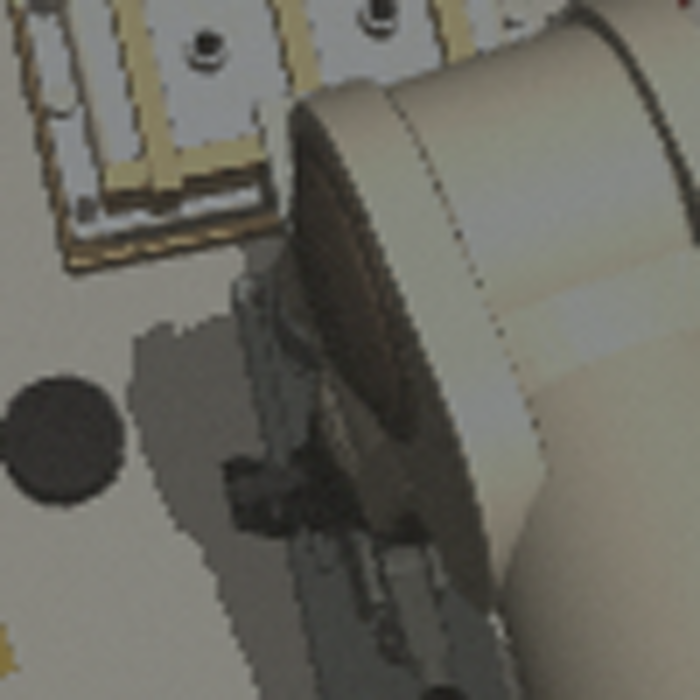

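```bash
python3 -m handwheel '[[0.8,-0.002,-0.0003,0,0],[0.8,-0.0035,-0.0008,-0.001,0],[0.8,-0.0035,-0.0008,-0.003,0],[0.8,-0.0035,-0.0008,-0.005,0],[0.8,-0.0035,-0.0008,-0.006,0]]';python3 - <<'E'
from h import *
o=get_obs();print(o['ee_pos'],o['tcp_rot'],o['wrist_force'],o['torque'])
E
```

```text
time: 11.8
ee_pos: [0.5264, 0.1998, 0.0224]
tcp_rot: [179.4, 0.2, 103.0]
wrist_force: [-5.8, -3.1, 7.0]
opening: 0.035
[0.52641413 0.19978175 0.02237087] [179.40529588   0.20544013 103.03992384] [-5.84997619 -3.11414506  7.01180463] [-0.49297136  1.65290684 -0.05803627]
```

```bash
python3 -m handwheel '[[0.6,0,0,0.001,0],[0.45,0,0,0.001,0],[0.3,0,0,0.001,0],[0.2,0,0,0.001,0],[0.1,0,0,0.001,0]]';python3 -m handwheel '[[0,0,0,0.02,0],[0,0,0,0.05,0],[0,0,0,0.08,0],[0,-0.02,-0.005,0.11,0],[0,-0.05,-0.012,0.13,0]]'; python3 -m handwheel '[[0,-0.05,-0.012,0,0],[0,-0.1,-0.025,0.0,0],[0,-0.12,-0.05,0,0],[0,-0.12,-0.05,0,0]]'
python3 - <<'E'
from h import *
o=get_obs();print(o['ee_pos'],o['tcp_rot'],o['wrist_force'])
s=viewer.camera("scene"); crop(s,270,170,130,110,6,"s11.png")
t=viewer.camera("top"); crop(t,250,130,120,120,6,"t11.png")
w=viewer.camera("wrist"); cv2.imwrite("pics/w11.png",w["color"])
E
```

```text
time: 12.3
ee_pos: [0.5269, 0.2, 0.0239]
tcp_rot: [179.3, 0.2, 103.0]
wrist_force: [0.7, 0.3, 0.4]
opening: 0.0767
time: 12.8
ee_pos: [0.4775, 0.1881, 0.1559]
tcp_rot: [179.2, 0.2, 103.0]
wrist_force: [-0.6, -0.1, 0.6]
opening: 0.0853
time: 13.2
ee_pos: [0.3554, 0.1367, 0.1569]
tcp_rot: [179.1, 0.2, 103.0]
wrist_force: [1.7, 0.1, 0.3]
opening: 0.0855
[0.3554463  0.13674224 0.15686004] [179.10273205   0.18272806 103.02017898] [1.69560402 0.05910447 0.31618409]
```

View pics/s11.png

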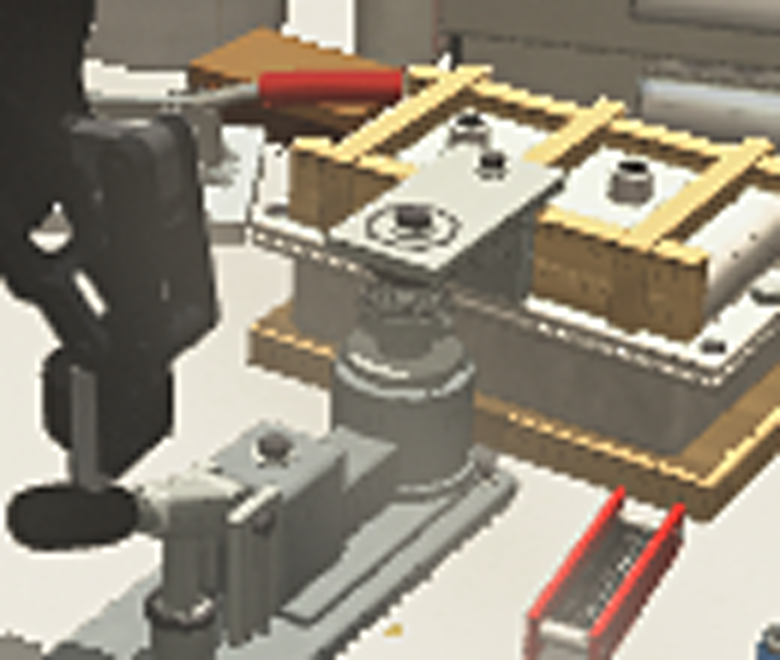

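View pics/t11.png

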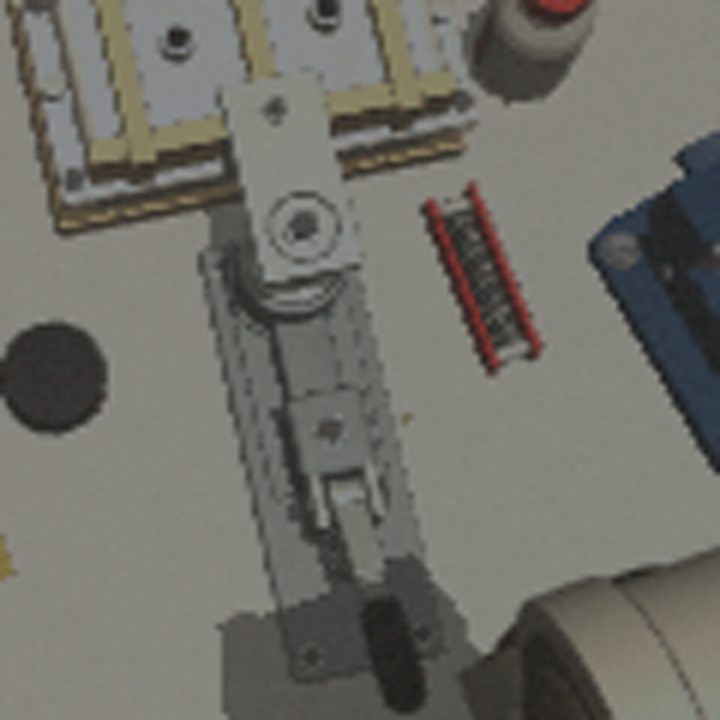

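View pics/w11.png

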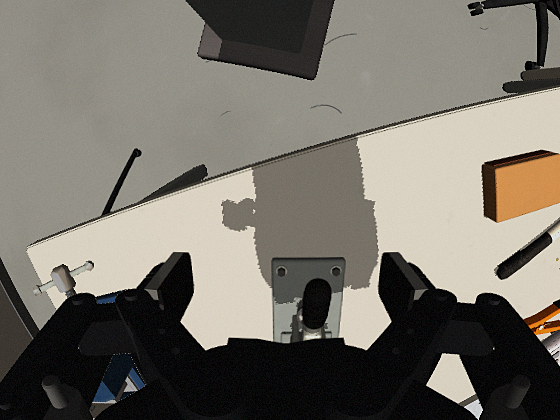

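Run:
```python
from h import *
s=viewer.camera("scene"); crop(s,320,195,36,60,12 if 0 else 12,"s12.png")
t=viewer.camera("top"); crop(t,280,150,40,60,10,"t12.png")
S=12;O=np.array([320,195])
def ell(c,p,r,S,O):
    a=np.linspace(0,6.283,120); P=np.array([proj(c,np.array(p)+r*np.array([np.cos(x),np.sin(x),0])) for x in a]); P=(P-O+.5)*S-.5
    return P.min(0).round(),P.max(0).round()
for p in [(.6075,.2193)]:
    print("S ring?",((proj(s,(*p,.113))-O+.5)*S-.5).round())
    print("S pad",ell(s,(*p,.096),.017,S,O)); print("S saddle top",ell(s,(*p,.084),.017,S,O));print("S saddle bot",ell(s,(*p,.074),.017,S,O)); print("S collar",ell(s,(*p,.064),.026,S,O)); print("S cylbase",ell(s,(*p,.020),.026,S,O))
    print("T ring",((proj(t,(*p,.113))-[280,150]+.5)*10-.5).round()); print("T collar",ell(t,(*p,.064),.026,10,np.array([280,150])))
```

```text
S ring? [223. 148.]
S pad (array([124., 189.]), array([316., 278.]))
S saddle top (array([123., 247.]), array([313., 338.]))
S saddle bot (array([121., 295.]), array([311., 387.]))
S collar (array([ 70., 319.]), array([358., 461.]))
S cylbase (array([ 65., 522.]), array([347., 671.]))
T ring [208. 180.]
T collar (array([ 99., 136.]), array([286., 317.]))
```

View pics/s12.png

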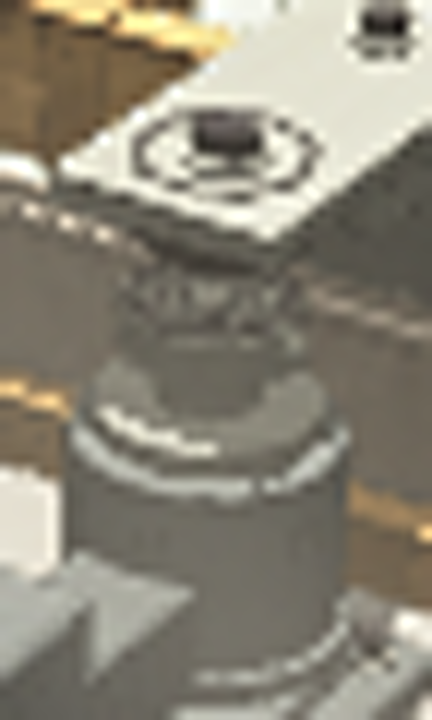

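View pics/t12.png

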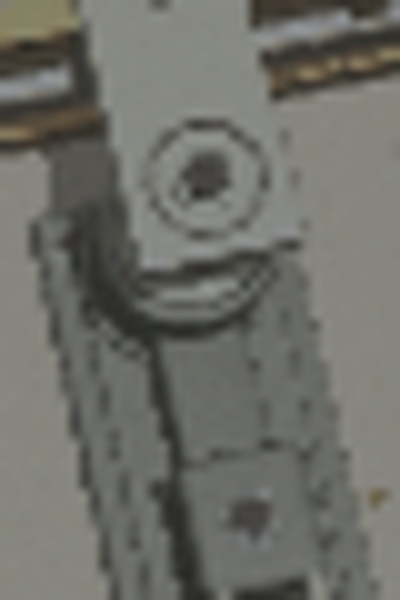

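Run:
```python
from h import *
t=viewer.camera("top"); s=viewer.camera("scene")
T=lambda x,y:(280+(x+.5)/10-.5,150+(y+.5)/10-.5)
S6=lambda x,y:(270+(x+.5)/6-.5,170+(y+.5)/6-.5)
T6=lambda x,y:(250+(x+.5)/6-.5,130+(y+.5)/6-.5)
b=onz(t,T(250,515),.062); b2=onz(s,S6(274,440),.062); print("bolt top/scene",b,b2,tri(t,T(250,515),s,S6(274,440)))
d=np.array([np.cos(np.radians(13)),np.sin(np.radians(13)),0])
print("ram from bolt",b+.083*d,b2+.083*d)
r1=onz(t,T6(312,655),.012);r2=onz(t,T6(425,633),.012); print("rear bolts",r1,r2,np.linalg.norm(r1-r2),np.degrees(np.arctan2(*(r1-r2)[1::-1]))-90)
f=onz(t,T6(203,255),.010);rl=onz(t,T6(290,683),.010);rr=onz(t,T6(445,652),.01);print("corners",f,rl,rr,"yaw",np.degrees(np.arctan2(*(f-rl)[1::-1])),"len",np.linalg.norm(f-rl))
fr=(rl+rr)/2+.190*d; print("ram from rear",fr)
# grip pt
g1=onz(t,T6(400,690),.093);print("grip end-ish",g1)
for z in (.05,.06,.064):
  a=np.linspace(0,6.283,120); P=np.array([proj(t,np.array((.6075,.2193,z))+.026*np.array([np.cos(x),np.sin(x),0])) for x in a]); P=(P-[280,150]+.5)*10-.5; print(z,P.min(0),P.max(0))
```

```text
bolt top/scene [0.52626906 0.20272673 0.062     ] [0.52868463 0.20454568 0.062     ] (array([0.52631   , 0.20263432, 0.06373869]), np.float64(0.0008941769651363233))
ram from bolt [0.60714178 0.22139767 0.062     ] [0.60955735 0.22321662 0.062     ]
rear bolts [0.4271083  0.20578187 0.012     ] [0.43860416 0.15230282 0.012     ] 0.0547006786445101 12.131684507566021
corners [0.62060012 0.25961057 0.01      ] [0.41388712 0.21591493 0.01      ] [0.43000264 0.1425621  0.01      ] yaw 11.935657116990553 len 0.21128079677282377
ram from rear [0.60707519 0.22197922 0.01      ]
grip end-ish [0.40389446 0.174262   0.093     ]
0.05 [ 96.21297678 149.14509918] [280.38272783 328.39520698]
0.06 [ 98.52725779 139.64905474] [284.14078388 320.24115885]
0.064 [ 99.46319112 135.80888104] [285.66058537 316.94341317]
```

```bash
python3 -m handwheel '[[0.3,0.01,0.007,0,0],[0.6,0.03,0.02,0,0],[1,0.055,0.037,0,0],[1,0.065,0.042,0,0],[1,0.065,0.042,0,0]]' 40
python3 - <<'E'
from h import *
o=get_obs();print(o['ee_pos'],o['tcp_rot'],o['wrist_force'],o['opening'])
w=viewer.camera("wrist"); cv2.imwrite("pics/w13.png",w["color"])
s=viewer.camera("scene"); crop(s,235,150,180,150,4,"s13.png")
d=np.array([np.cos(np.radians(12.3)),np.sin(np.radians(12.3)),0]); ram=np.array([.607,.2205,0])
for x,z in [(-.0965,.093),(-.0924,.1016),(-.020-.115*np.cos(.45),.056+.115*np.sin(.45))]:
    p=ram+(x-.095)*d; p[2]=z; print(p,wproj(w,p))
E
```

```text
time: 14.05
ee_pos: [0.4237, 0.181, 0.1547]
tcp_rot: [179.4, 0.2, 103.1]
wrist_force: [-0.9, -0.4, 0.3]
opening: 0.0122
[0.42366323 0.18100578 0.15465816] [179.37258404   0.20446623 103.06429192] [-0.87422006 -0.44356505  0.3071632 ] 0.012150013941107091
[0.41989577 0.17970468 0.093     ] [283.08842923 214.86066932]
[0.42390166 0.18057811 0.1016    ] [282.86840365 225.07299099]
[0.39346531 0.17394191 0.10602104] [283.39776876 177.82826114]
```

View pics/w13.png

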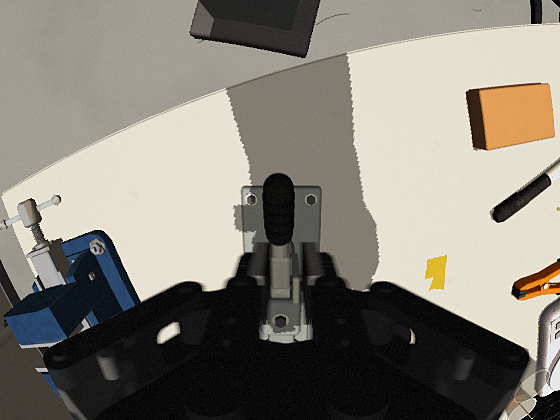

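View pics/s13.png

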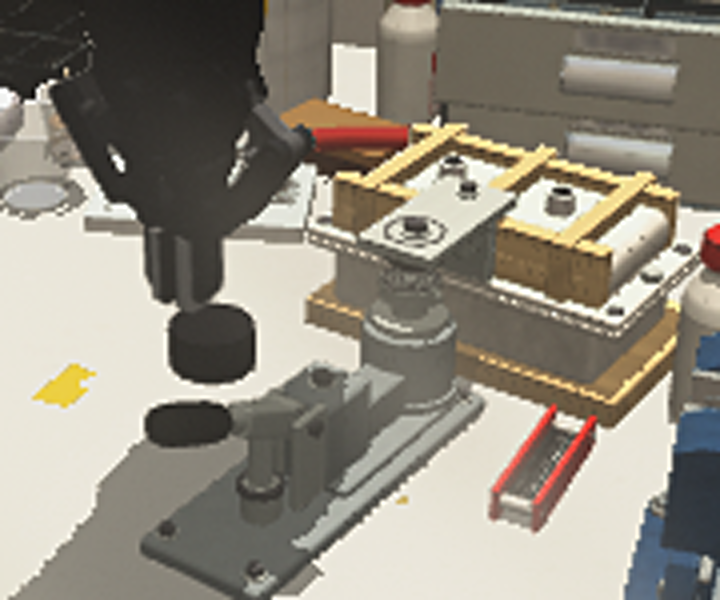

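```bash
python3 -m handwheel '[[1,-0.003,-0.0035,-0.01,0],[1,-0.003,-0.0035,-0.025,0],[1,-0.003,-0.0035,-0.035,0],[1,-0.003,-0.0035,-0.04,0],[1,-0.003,-0.0035,-0.04,0]]' 40
python3 - <<'E'
from h import *
o=get_obs();print(o['ee_pos'],o['wrist_force'],o['opening'])
w=viewer.camera("wrist"); cv2.imwrite("pics/w14.png",w["color"][100:420])
E
```

```text
time: 14.65
ee_pos: [0.4189, 0.1765, 0.1141]
tcp_rot: [179.4, 0.2, 103.0]
wrist_force: [0.1, -0.7, 0.1]
opening: -0.0
[0.4189362  0.17648053 0.1141448 ] [ 0.09027996 -0.70289492  0.14534878] -2.443630069566746e-05
```

View pics/w14.png

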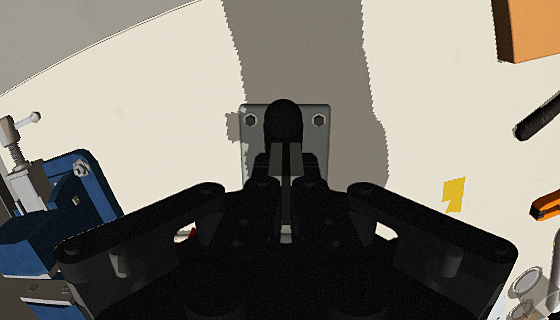

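```bash
python3 -m handwheel '[[1,0,0,-0.012,0],[1,-0.002,-0.0005,-0.024,0],[1,-0.004,-0.001,-0.036,0],[1,-0.005,-0.001,-0.047,0],[1,-0.006,-0.0013,-0.055,0]]'; python3 -m handwheel '[[1,0,0,-0.003,0],[1,0,0,-0.006,0],[1,0,0,-0.007,0]]'
python3 - <<'E'
from h import *
o=get_obs();print(o['ee_pos'],o['wrist_force'],o['opening'])
s=viewer.camera("scene"); crop(s,235,150,180,150,4,"s15.png")
E
```

```text
time: 15.2
ee_pos: [0.413, 0.1753, 0.0593]
tcp_rot: [179.4, 0.2, 103.0]
wrist_force: [-2.6, -0.2, 10.3]
opening: 0.0001
time: 15.5
ee_pos: [0.413, 0.1754, 0.0529]
tcp_rot: [179.3, 0.2, 103.1]
wrist_force: [-6.4, -2.0, 18.1]
opening: -0.0001
[0.41304187 0.17536167 0.05290692] [-6.40729437 -2.01287106 18.07851758] -7.040994660304475e-05
```

View pics/s15.png

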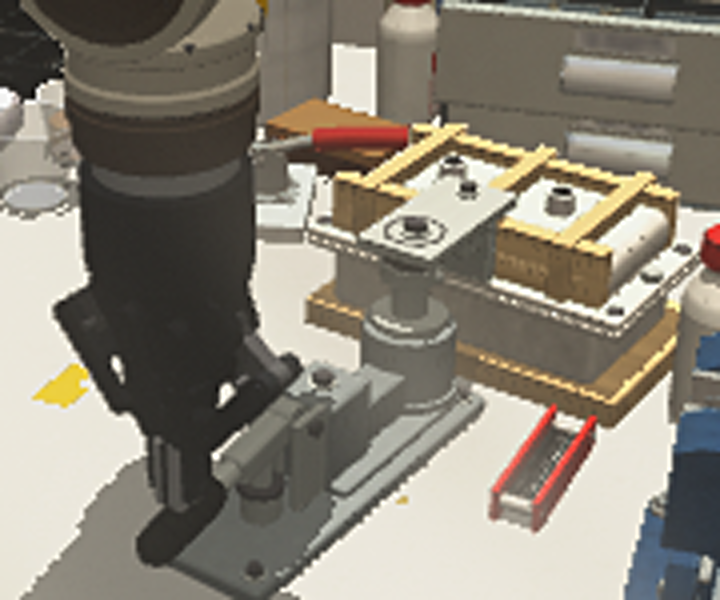

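```bash
python3 -m handwheel '[[1,0,0,0.015,0],[1,0.003,0.0007,0.035,0],[1,0.005,0.001,0.055,0],[1,0.005,0.001,0.059,0],[1,0.005,0.001,0.059,0]]'; python3 -m handwheel '[[1,0,0,-0.012,0],[1,-0.003,-0.0005,-0.027,0],[1,-0.006,-0.001,-0.042,0],[1,-0.007,-0.0015,-0.052,0],[1,-0.008,-0.0018,-0.058,0]]'; python3 -m handwheel '[[1,0,0,-0.002,0],[1,0,0,-0.003,0]]'
python3 - <<'E'
from h import *
o=get_obs();print(o['ee_pos'],o['wrist_force'],o['opening'])
s=viewer.camera("scene"); crop(s,235,150,180,150,4,"s16.png")
E
```

```text
time: 16.05
ee_pos: [0.4181, 0.1764, 0.1117]
tcp_rot: [179.3, 0.2, 103.0]
wrist_force: [0.1, -0.7, -0.8]
opening: 0.0
time: 16.55
ee_pos: [0.4103, 0.1747, 0.0526]
tcp_rot: [179.2, 0.2, 103.1]
wrist_force: [1.6, 0.0, 19.1]
opening: -0.0001
time: 16.75
ee_pos: [0.4107, 0.1749, 0.0515]
tcp_rot: [179.1, 0.2, 103.1]
wrist_force: [-10.8, -4.8, 39.8]
opening: 0.0
[0.41069035 0.17489696 0.05145319] [-10.81089327  -4.75482219  39.76655695] 2.975785045516697e-05
```

View pics/s16.png

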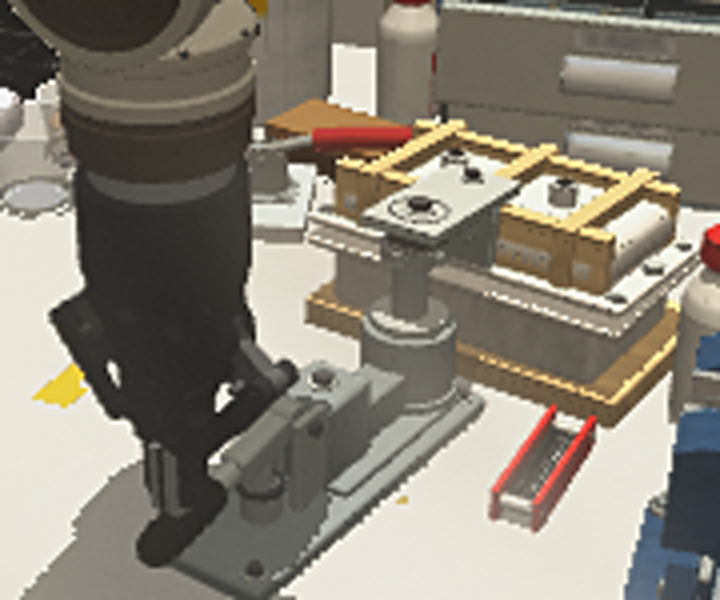

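```bash
python3 -m handwheel '[[1,0,0,0.015,0],[1,0.004,0.0007,0.035,0],[1,0.008,0.001,0.055,0],[1,0.008,0.0015,0.06,0],[1,0.008,0.0015,0.06,0]]'; python3 -m handwheel '[[1,0,0,-0.012,0],[1,-0.003,-0.0005,-0.027,0],[1,-0.006,-0.001,-0.042,0],[1,-0.007,-0.0015,-0.052,0],[1,-0.008,-0.0018,-0.0575,0]]'
python3 - <<'E'
from h import *
o=get_obs();print(o['ee_pos'],o['wrist_force'],o['opening'])
s=viewer.camera("scene"); crop(s,235,150,180,150,4,"s17.png"); crop(s,295,180,110,80,7,"s17b.png")
E
```

```text
time: 17.3
ee_pos: [0.4184, 0.1763, 0.1104]
tcp_rot: [179.1, 0.2, 103.1]
wrist_force: [-0.2, -1.2, 0.1]
opening: 0.0002
time: 17.8
ee_pos: [0.4111, 0.1748, 0.052]
tcp_rot: [179.0, 0.2, 103.1]
wrist_force: [0.5, 0.3, 33.9]
opening: 0.0002
[0.41108777 0.17478628 0.05195035] [ 0.54748433  0.26506592 33.9014148 ] 0.0002492523481738411
```

View pics/s17.png

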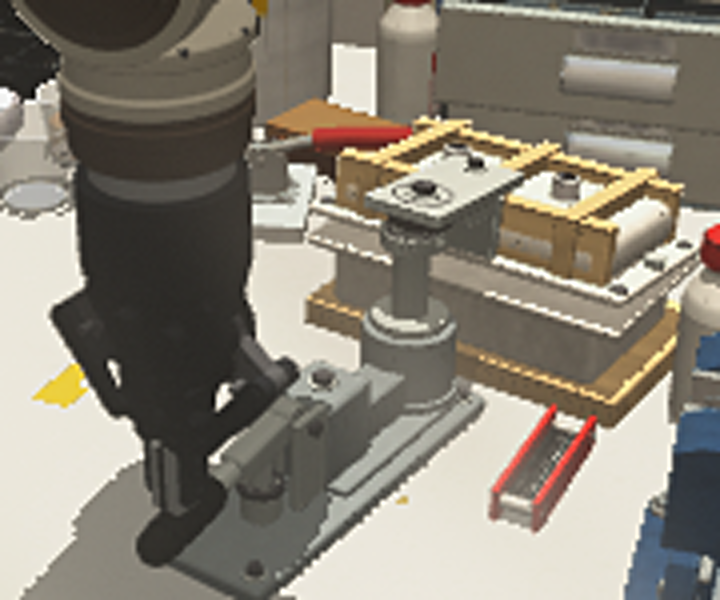

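View pics/s17b.png

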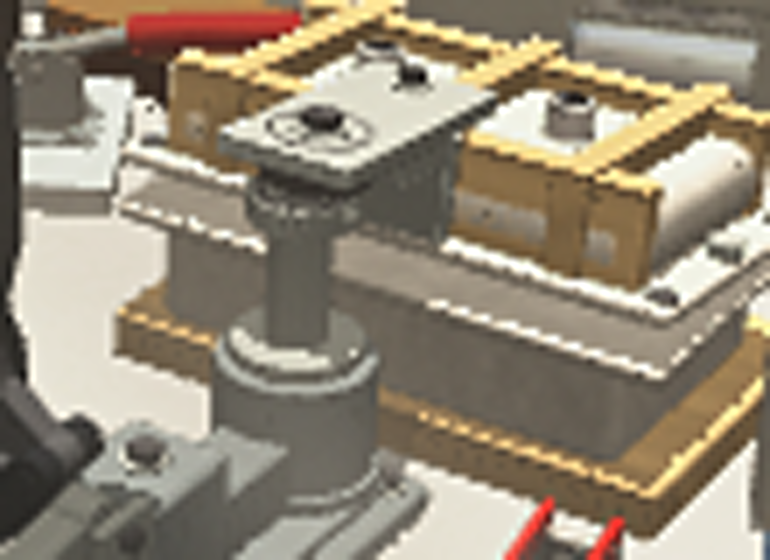

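Run:
```python
from h import *
s=viewer.camera("scene")
a=np.radians(13); d=np.array([np.cos(a),np.sin(a),0]); pad=np.array([.6075,.2193,0]); org=pad+.1*d
def pt(x,z,th):
    rx,rz=x-.064,z-.064; X=.064+rx*np.cos(th)+rz*np.sin(th); Z=.064-rx*np.sin(th)+rz*np.cos(th)
    return org+X*d+[0,0,Z], Z
for th in [0,.06,.07,.08,.09,.1,.11,.12,.13,.14]:
    p,_=pt(-.1,.112,th); _,ze=pt(-.056,.062,th); _,zp=pt(-.1,.096,th); print(th,proj(s,p).round(2),"edge open mm",round((ze-.062)*1e3,1),"pad",round((zp-.096)*1e3,1))
g=cv2.cvtColor(s["color"],cv2.COLOR_BGR2GRAY)[190:206,328:352]
mk=(cv2.resize(g,None,fx=10,fy=10,interpolation=cv2.INTER_CUBIC)); cv2.imwrite("pics/ring.png",cv2.resize(mk,None,fx=3,fy=3))
```

```text
0 [338.13 207.3 ] edge open mm 0.0 pad 0.0
0.06 [339.08 202.66] edge open mm 7.2 pad 9.8
0.07 [339.25 201.88] edge open mm 8.4 pad 11.4
0.08 [339.43 201.1 ] edge open mm 9.6 pad 13.0
0.09 [339.61 200.32] edge open mm 10.8 pad 14.6
0.1 [339.8  199.54] edge open mm 12.0 pad 16.2
0.11 [339.99 198.76] edge open mm 13.2 pad 17.8
0.12 [340.18 197.98] edge open mm 14.4 pad 19.4
0.13 [340.38 197.2 ] edge open mm 15.6 pad 21.0
0.14 [340.58 196.42] edge open mm 16.8 pad 22.6
```

View pics/ring.png

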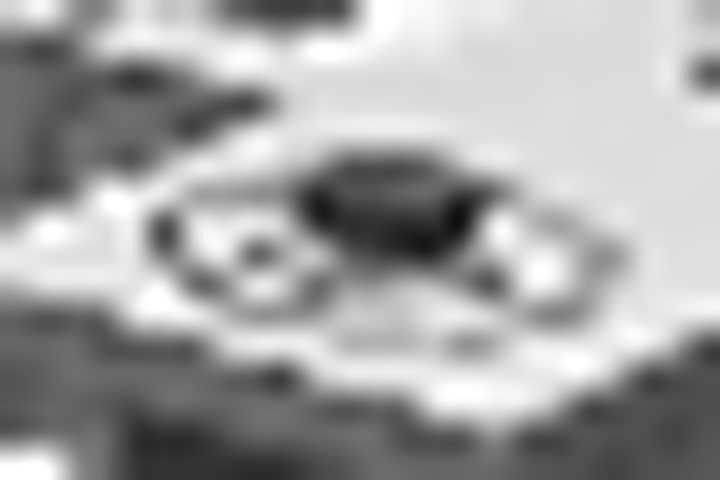

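```bash
python3 -m handwheel '[[1,0,0,0,0],[1,0,0,0,0]]'; python3 -m handwheel '[[1,0,0,0,0]]'; python3 -c "
from h import *
o=get_obs();print(o['ee_pos'],o['wrist_force'])"
```

```text
time: 18.1
ee_pos: [0.4112, 0.1748, 0.0527]
tcp_rot: [178.9, 0.1, 103.0]
wrist_force: [-2.2, -1.3, 18.6]
opening: -0.0001
time: 18.2
ee_pos: [0.4113, 0.1749, 0.0526]
tcp_rot: [178.8, 0.1, 103.1]
wrist_force: [-3.9, -1.1, 19.9]
opening: 0.0001
[0.41127944 0.17486987 0.05259115] [-3.85532465 -1.14783315 19.88207344]
```

```bash
python3 -m handwheel '[[1,0,0,-0.0005,0],[1,0,0,-0.0005,0],[1,0,0,-0.0005,0],[1,0,0,-0.0005,0]]'
python3 - <<'E'
from h import *
o=get_obs();print(o['ee_pos'],o['wrist_force'])
s=viewer.camera("scene"); cv2.imwrite("pics/s19.png",s["color"]); crop(s,295,180,110,80,7,"s19b.png")
t=viewer.camera("top"); cv2.imwrite("pics/t19.png",t["color"])
E
```

```text
time: 18.6
ee_pos: [0.4113, 0.1749, 0.0524]
tcp_rot: [178.7, 0.1, 103.1]
wrist_force: [-4.3, -2.2, 23.4]
opening: 0.0002
[0.41133946 0.17489224 0.05244063] [-4.31758151 -2.24094436 23.44847841]
```

View pics/s19.png

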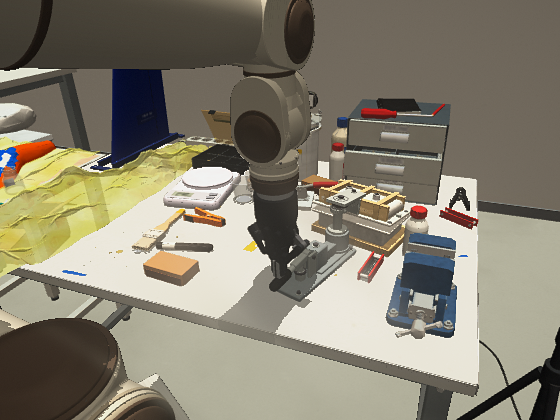

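View pics/s19b.png

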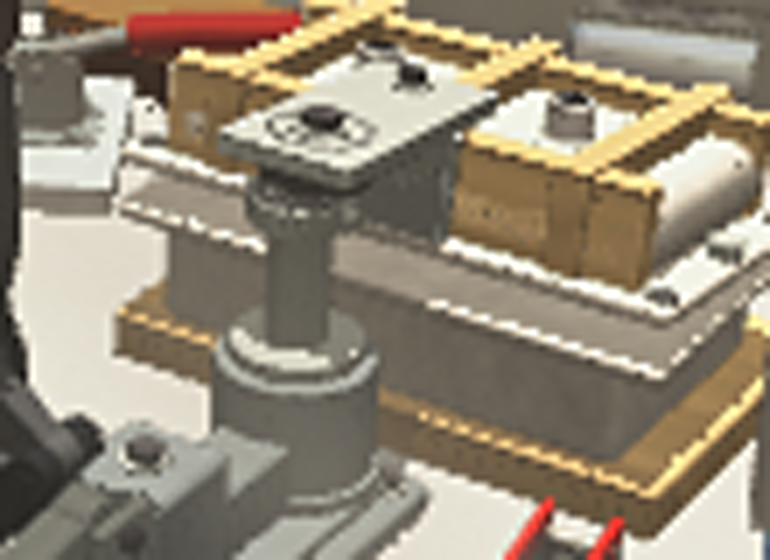

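View pics/t19.png

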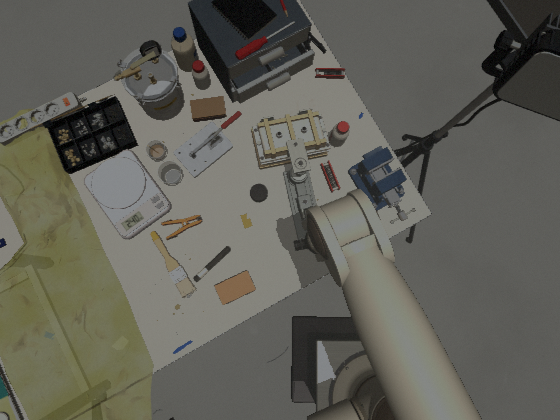

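The mould is unchanged after 0.8 s of holding: the ring is still at crop (320,128). The cap stands free at (258,192) in the top view and the other items are where they were, so I'm handing in.

```bash
python3 -c "
from workcell import job_done,get_obs
print(job_done()); o=get_obs(); print(o['time'],o['ee_pos'],o['wrist_force'])"
```

```text
the job is handed in; nothing more can be done
None
the job is handed in; nothing more can be done
```

The mould is open about 14 mm along its front edge, and I handed the job in at about 18.7 s with the handle held right down.

- **Steps:** I pulled the dust cap straight off and stood it on the table at about (0.557, 0.329). I carried the jack by its tank block, slid it in low under the lift ear, let go and backed off. Three full strokes of the handle then raised the mould.
- **Opening:** The 14 mm comes from how far the ear's ring moved in the scene view, which puts the pad about 19 mm up. It had not changed after 0.8 s of holding.
- **Hold:** The last force on the handle was about 23 N, above the 16 N it needs under load, so it should be on its stop. The press peaked briefly at about 40 N at the end of the second stroke and 34 N at the end of the third; both times I backed it off.
- **Centring:** My measurements of the saddle against the pad did not quite agree. The top view's bolt and base corners put it 1 to 2.5 mm left of centre, depending on the jack's exact angle, and the scene view's cylinder edges about 1 mm. The scene view's bolt, which I trusted less, put it about 4 mm off. I left it there.
- **Other things:** In the last pictures the things I was told to leave alone are where they were, and the cap is standing free.

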